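Bring out the bench lamp, unlock its boom and hold it over the brake disc

TASK

Take the lamp by its upright post and slide its carriage along the rail, out from under the shelf, as far as the rail lets it go. Then press the black button on top of the carriage fully down to unlock the boom, take the post again and pull the lamp straight out, past the first stop, to the second stop over the brake disc. The boom springs back by itself, so finish while gripping the post and holding the boom fully extended; leave the disc and the other things on the bench where they are.

Things in the scene. Friction and masses are not known exactly. Their poses are not given: they have to be found in the camera images.
- rig: Fixed lamp rig: aluminium rail 380 x 40 mm, top 70 mm above the bench, a 90 mm high steel plate at each end. Origin on the bench under the rail's centre line; y runs along the rail (from -220 to +160 mm), -x is the direction in which the boom pulls out (roughly towards the robot), z up.
- shelf_corner (a point): Front corner, at the open end, of the top of the dark wooden shelf board over the rail's right-hand part, 183 mm above the bench, at rig x -40, y -20 mm. The board runs from here 160 mm along +x and 250 mm along -y; underside 165 mm above the bench, two posts at its back edge. A case and a tin on it, from rig x +20 mm on, reach 235 mm.
- carriage (a joint): Position of the grey carriage (80 x 60 x 50 mm, top 120 mm above the bench) along the rig's +y, m: 0 at the covered end, 0.20 against the stop at the open end. Its centre is at rig x 0, y = value - 0.13. Starts under the shelf at 0 to 0.05. Sliding takes about 4 N plus 15 N per m/s; it stays where left.
- button_top (a point): Centre of the top of the round black button, 28 mm across, on top of the carriage, 15 mm from its centre towards the lamp; 134 mm above the bench when up, 126 mm when fully down (6 mm proud). Hidden under the shelf while the carriage is parked; 90 mm clear of the shelf's end when it is at the open end.
- button (a joint): Travel of the button, m: 0 up, 0.008 fully down. It is pressed straight down with about 3 N and stays down when let go. The boom is locked (1 mm play) until it is more than about 5 mm down.
- lamp: Lamp head at the boom's end: black box 50 mm (along the boom) x 80 mm (along the rail) x 26 mm, top 108 mm above the bench, light facing down, post on top. Origin at the box's centre, 95 mm above the bench, axes as the rig's; 120 mm from the rail's centre line with the boom shut, 220 mm fully out. Moves level, does not turn.
- post (a point): Point to grip on the lamp's post: a dark steel upright round post 18 mm in diameter in the middle of the lamp head, from 108 to 157 mm above the bench; this point is on its axis, 140 mm above the bench. With the boom shut it stands 80 mm in front of the shelf's edge and always in the open.
- tube_a (a joint): Extension of the boom's thicker section (21 mm diameter), m: 0 shut, 0.05 out (first stop). A spring pulls it back with 2 to 3 N.
- tube_b (a joint): Extension of the boom's thinner section (15 mm diameter), which carries the lamp, m, measured from the thicker one: 0 shut, 0.05 out (second stop, lamp 100 mm out in all). A spring pulls it back with 5 to 6 N, so it comes out after the first section has reached its stop.
- brake_disc: Bystander and work piece: a dark steel brake disc lying flat on the bench below where the lamp will be, 230 mm in diameter, 20 mm thick, with a hub 136 mm wide and 45 mm high; origin at the centre of its underside. 5 kg.
- spray_can: Bystander: spray can with a green label, 60 mm in diameter, 170 mm high, standing to the right; origin at the centre of its underside.
- jug: Bystander: blue plastic bottle, 110 mm in diameter, 220 mm high, standing to the left; origin at the centre of its underside.
- bearing: Bystander: dark steel bearing ring 70 mm across, 34 mm hole, 18 mm high, lying on the bench; origin at the centre of its underside.

How it is judged:
On the way, in this order (a step that is already met when the one before it is completed fails the run):
1. the carriage is slid out to the open end of the rail, within 10 mm of its stop, with the button still up (value of joint carriage above 0.19 m and value of joint button below 0.002 m), for 0.2 s.
2. the button is pressed down, at least 6 of its 8 mm, with the boom still shut (value of joint button above 0.006 m and value of joint each of tube_a, tube_b below 0.01 m), for 0.2 s.
3. the lamp is pulled out and held at the second stop: both sections within 4 mm of fully out, the fingers on the lamp or its post (value of joint each of tube_a, tube_b above 0.046 m and contact force between the fingers and lamp above 2 N), for 0.2 s.
At the end, for the whole second after the job is handed in: The carriage is within 15 mm of the open end of its rail, the button is down (at least 6 of 8 mm), both boom sections are within 4 mm of fully out, and the lamp is still, held there by the gripper's fingers (contact force above 2 N) (all of step 3 and value of joint carriage above 0.185 m and value of joint button above 0.006 m and linear speed of lamp below 0.02 m/s); the arm keeps its last pose, push and grip.
It fails at once if the brake disc, spray can, blue bottle or bearing is moved more than 20 mm or tipped (distance of any of brake_disc, spray_can, jug, bearing from where it was at the start of the episode above 0.02 m or angle between any of spray_can, jug's own z axis and vertical above 0.3 rad).
It also fails if it takes over 51 s, if anything falls off the work surface, if the arm or the gripper's body presses on something with over 40 N, if the wrist force passes 120 N, or if a joint passes its speed limit or range.

ROBOT

A 6-joint arm with a two-finger parallel gripper is mounted at the origin on the work surface. World frame = base frame: x ahead of the robot, y to its left, z up, the work surface at z = 0. Lengths are in m, angles in rad, forces in N, time in s.
With the tool pointing down it reaches from about 0.3 to 0.875 m from the base axis. Payload 6.4 kg.
Tool frame: the origin (TCP) lies at the centre of the arm's flange, where the gripper is bolted on; the fingertips stand 166 mm ahead of it and the grasp point (between the pads) lies 147 mm ahead of it; z points along the fingers, y is the line along which they close (so a half turn about z gives the same grasp; the last joint's range is limited). The gripper opens to 88 mm and grips with 3 to 60 N. Pads are 18 mm wide; open, the fingers measure 123 mm over their backs; the gripper's body (75 mm by 187 mm) begins 45 mm behind the grasp point.
Start: joints at [1.122, 0.181, 1.607, -0, 1.354, -0.206], TCP at [0.138, 0.558, 0.405] pointing down, gripper open.
Joint ranges: [-2.99, 2.99], [-0.89, 2.07], [0.3, 2.58], [-1.14, 4.28], [0, 2.63], [-3.12, 3.12]. Speed limits (rad/s): [2.57, 2.57, 3.01, 3.14, 3.14, 3.14].

INTERFACE

Orientations are given as a unit quaternion [x, y, z, w].
In Python, from station import ctrl gives the robot as it stands. The module is installed in compiled form; this text tells all that it offers.
- The arm moves only by the tool servo_tool, never from a script. Its argument "motion" is a list of rows, each a list of 6 numbers: the shift along the world's x, y, z in m, then the turn, a rotation vector about the world's x, y, z in units of 5 degrees (1.0 is 5 degrees). In form: [[x, y, z, rx, ry, rz], ...]. A call has 1 to 8 rows; each row shifts and turns the commanded pose from where the row before left it; what a row does not reach is not made up. A row lasts 1/8 s, in which the tool goes at most 62.5 mm and 10.7 degrees, less where a joint would pass 70% of its speed; a pose out of reach is approached as far as the arm can. A call with a gripper value outside its range is refused whole. "jaw" is the closure, from -1 (fully open) to 1 (shut), set as the call begins (left out, the last holds). The fingers move at their own pace and stop on an object; the grip force is fixed at half the most. Time passes only in rows, so rows that do not move let the fingers close. It gives the time, the measured TCP pose, the force, the opening and the grip force at its end, in the units of the state.
- ctrl.read_state(): the state, without advancing time (a new reading comes with each control period).
- ctrl.capture(name): name is "side" or "top" or "wrist"; returns a dict with "image" (480x640x3 uint8, red, green, blue), "intrinsics" (3x3 intrinsics, pixels), "rvec" (rotation vector, rad) and "tvec" (3), from world to camera coordinates, as OpenCV has them. Camera axes: x right, y down, z forward; pixel columns grow to the right and rows downward; lengths in m; the calibration is good to about 2 mm. A picture is of the moment at which its call begins. There is no depth.
- ctrl.finish_job(): hands the job in; it is judged then, once.
The state is a dict: "time_s": time; "joint_pos": joint angles; "joint_vel": joint speeds; "effort": joint torques, N m; "tool_pos": TCP position; "tcp_rot": TCP orientation; "wrist_force": force on the tool from outside, world axes, zero at the start; "wrist_torque": the same for the moment, N m; "gripper_width": finger opening in m; "finger_force": force on a finger pad.
Only numpy, scipy, OpenCV 4.12 (cv2) and the standard library are available. Lean on these libraries where they do the work, as an engineer would, in place of code of your own. Each camera call takes 0.05 s, during which the arm holds its last target. There are 200 camera calls.

## Working session

There is one attempt and no reset: what is moved stays moved. The work goes in short steps, Python scripts to look and compute and a tool call to move; the robot and the scene stay as the last step left them, time stands still between calls to the robot, and variables do not carry over. Pictures are saved under pics/ and viewed, at most 10 in all, crops included, and the job is handed in when it is done.

Besides the shell and the picture viewer there is one more tool, called after ">>>" as name([rows], argument=value, ...), one row to a line, values as JSON. servo_tool: Moves the arm, as the interface text tells. Its arguments: {"type":"object","properties":{"motion":{"type":"array"},"jaw":{"type":"number"}},"required":["motion"]}

```bash
mkdir -p pics; cat > h.py <<'E'
import numpy as np, cv2, pickle
from station import ctrl
def cap(n,f):
    d=ctrl.capture(n); cv2.imwrite(f'pics/{f}.png',d['image'][:,:,::-1]); pickle.dump(d,open(f'pics/{f}.pkl','wb')); return d
def ray(d,u,v):
    R=cv2.Rodrigues(np.array(d['rvec'],float))[0]; t=np.array(d['tvec'],float).ravel()
    return -R.T@t, R.T@np.linalg.inv(np.array(d['intrinsics']))@np.array([u,v,1.])
def onz(d,u,v,z):
    o,r=ray(d,u,v); return o+r*(z-o[2])/r[2]
def proj(d,p):
    return cv2.projectPoints(np.array(p,float).reshape(-1,1,3),np.array(d['rvec'],float),np.array(d['tvec'],float),np.array(d['intrinsics'],float),None)[0].reshape(-1,2)
E
python3 - <<'E'
from h import *
for n in ('side','top'):
    d=cap(n,n); print(n,ray(d,320,240))
s=ctrl.read_state(); print(s['tool_pos'],s['tcp_rot'],s['gripper_width'])
E
```

```text
side (array([0.98735354, 0.91241398, 1.21909841]), array([-0.29061408, -0.59685024, -0.74818911]))
top (array([0.37160139, 0.01284501, 1.22128721]), array([ 0.17918607, -0.01282971, -0.98394831]))
[0.13811339 0.55793294 0.40389285] [ 1.21115772e-01  9.92638066e-01 -7.51545413e-04 -2.74523447e-04] 0.08825640329638923
```

View pics/side.png

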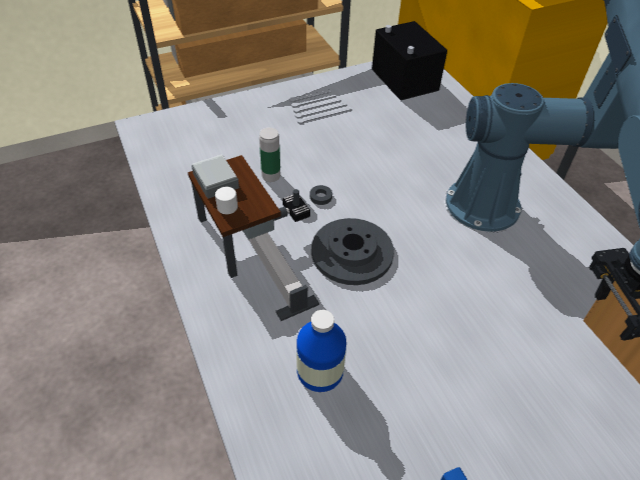

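View pics/top.png

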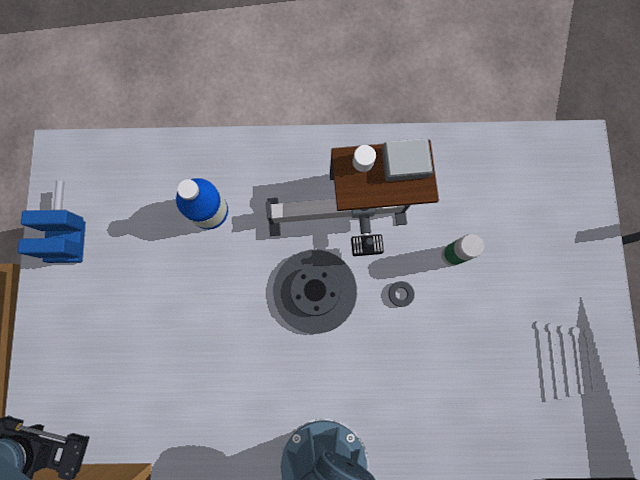

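The side view shows the rail running from under the shelf to an end plate at about (297,297), with the lamp at (297,206). In the top view the shelf's open front corner is at about (337,210), the lamp at (367,243), the disc hub at (314,290) and the rail end at (272,217).

```bash
python3 - <<'E'
from h import *
d=pickle.load(open('pics/top.pkl','rb')); s=pickle.load(open('pics/side.pkl','rb'))
im=d['image']; hsv=cv2.cvtColor(im,cv2.COLOR_RGB2HSV)
m=((hsv[...,0]<14)&(hsv[...,1]>120)&(hsv[...,2]<160)).astype(np.uint8); m[:120]=0;m[250:]=0;m[:,:300]=0;m[:,460:]=0
c=max(cv2.findContours(m,0,2)[0],key=cv2.contourArea)
q=cv2.approxPolyDP(cv2.convexHull(c),5,True).reshape(-1,2); 
for p in q: print(p,onz(d,*p,.183).round(4))
print('disc',onz(d,314,290,.045).round(3),'bearing',onz(d,401,294,.018),'can',onz(d,472,245,.17),'jug',onz(d,188,189,.22))
a=cv2.resize(im[180:280,300:420],None,fx=5,fy=5,interpolation=2)
b=cv2.resize(s['image'][160:260,240:340],None,fx=5,fy=5,interpolation=2)[:500,:]
cv2.imwrite('pics/z.png',cv2.resize(np.hstack([a,b]),(800,364))[:,:,::-1])
E
```

```text
[434 173] [ 0.7247 -0.2849  0.183 ]
[436 201] [ 0.6532 -0.2854  0.183 ]
[338 210] [ 0.6343 -0.0458  0.183 ]
[332 149] [ 0.7915 -0.0345  0.183 ]
[382 145] [ 0.7999 -0.1598  0.183 ]
disc [0.45  0.016 0.045] bearing [ 0.43781932 -0.22113925  0.018     ] can [ 0.54524697 -0.36921541  0.17      ] jug [0.68194606 0.31174391 0.22      ]
```

View pics/z.png

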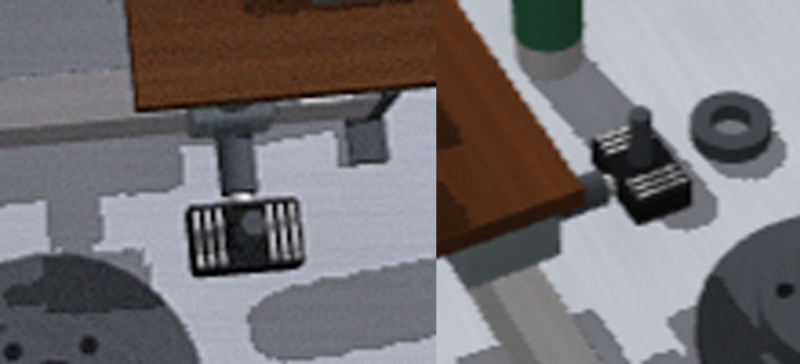

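The crop shows the post top at (255,222), which is top-view pixel (370,241). In the side view it is at (296,191). The post is clear on all sides.

```bash
python3 - <<'E'
from h import *
d=pickle.load(open('pics/top.pkl','rb')); s=pickle.load(open('pics/side.pkl','rb'))
print(onz(d,370,241,.157),onz(s,296,191,.157))
E
```

```text
[ 0.56108082 -0.12421356  0.157     ] [ 0.56169591 -0.12026799  0.157     ]
```

>>> servo_tool([
  [0.0264, -0.0425, 0, 0, 0, 0.23],
  [0.0264, -0.0425, 0, 0, 0, 0.23],
  [0.0264, -0.0425, 0, 0, 0, 0.23],
  [0.0264, -0.0425, 0, 0, 0, 0.23],
  [0.0264, -0.0425, 0, 0, 0, 0.23],
  [0.0264, -0.0425, 0, 0, 0, 0.23],
  [0.0264, -0.0425, 0, 0, 0, 0.23],
  [0.0264, -0.0425, 0, 0, 0, 0.23],
], jaw=-1)

```text
time_s: 1.1
tool_pos: [0.3498, 0.2166, 0.4046]
tcp_rot: [0.041, 0.999, 0.0, 0.0]
wrist_force: [0.4, 0.4, -0.3]
gripper_width: 0.0883
finger_force: 0.0
```

>>> servo_tool([
  [0.0264, -0.0425, 0, 0, 0, 0.23],
  [0.0264, -0.0425, 0, 0, 0, 0.23],
  [0.0264, -0.0425, 0, 0, 0, 0.23],
  [0.0264, -0.0425, 0, 0, 0, 0.23],
  [0.0264, -0.0425, 0, 0, 0, 0.23],
  [0.0264, -0.0425, 0, 0, 0, 0.23],
  [0.0264, -0.0425, 0, 0, 0, 0.23],
  [0.0264, -0.0425, 0, 0, 0, 0.23],
])

```text
time_s: 2.1
tool_pos: [0.5612, -0.1234, 0.4042]
tcp_rot: [-0.039, 0.999, 0.0, -0.0]
wrist_force: [0.3, 0.3, 0.2]
gripper_width: 0.0885
finger_force: 0.0
```

>>> servo_tool([
  [0, 0, -0.02, 0, 0, 0],
  [0, 0, 0, 0, 0, 0],
])

```text
time_s: 2.35
tool_pos: [0.56, -0.1221, 0.3824]
tcp_rot: [-0.039, 0.999, 0.001, -0.002]
wrist_force: [-0.7, 0.3, -0.2]
gripper_width: 0.0878
finger_force: 0.0
```

```bash
python3 - <<'E'
from h import *
d=cap('wrist','w1'); s=ctrl.read_state(); print(s['tool_pos'],s['tcp_rot'],s['wrist_force'],s['time_s'],s['joint_pos'])
print(proj(d,[[.561,-.122,.157],[.561,-.122,.108]]))
E
```

```text
[ 0.56019407 -0.1217148   0.38363432] [-3.90426778e-02  9.99236482e-01  6.87207760e-04 -1.28491863e-03] [0.32269404 0.24618622 0.62552445] 2.4 [-4.20935064e-01  1.97128305e-01  1.63179901e+00  9.37463876e-05
  1.31557822e+00 -2.06986048e+00]
[[316.52197438 265.90699671]
 [316.58546497 239.05909414]]
```

View pics/w1.png

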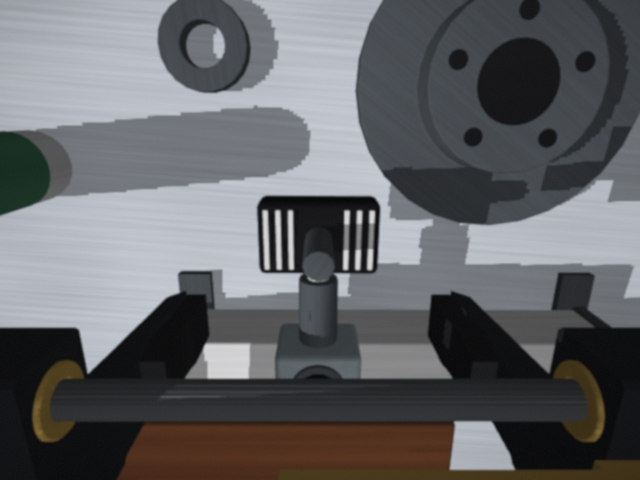

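The wrist view shows the post top at (319,266), within 3 px of the prediction and centred between the open fingers. I'm descending to grip.

>>> servo_tool([
  [0, 0, -0.015, 0, 0, 0],
  [0, 0, -0.015, 0, 0, 0],
  [0, 0, -0.015, 0, 0, 0],
  [0, 0, -0.015, 0, 0, 0],
  [0, 0, -0.015, 0, 0, 0],
  [0, 0, -0.012, 0, 0, 0],
  [0, 0, -0.008, 0, 0, 0],
  [0, 0, 0, 0, 0, 0],
])

```text
time_s: 3.4
tool_pos: [0.5605, -0.1218, 0.289]
tcp_rot: [-0.039, 0.999, 0.0, -0.001]
wrist_force: [-0.1, 0.5, 0.9]
gripper_width: 0.0881
finger_force: 0.0
```

>>> servo_tool([
  [0, 0, 0, 0, 0, 0],
  [0, 0, 0, 0, 0, 0],
  [0, 0, 0, 0, 0, 0],
  [0, 0, 0, 0, 0, 0],
], jaw=1)

```text
time_s: 3.9
tool_pos: [0.5607, -0.1219, 0.2899]
tcp_rot: [-0.039, 0.999, -0.0, 0.0]
wrist_force: [0.1, -0.5, 0.9]
gripper_width: 0.05
finger_force: 0.0
```

>>> servo_tool([
  [0, 0, 0, 0, 0, 0],
  [0, 0, 0, 0, 0, 0],
  [0, 0, 0, 0, 0, 0],
  [0, 0, 0, 0, 0, 0],
  [0, 0, 0, 0, 0, 0],
  [0, 0, 0, 0, 0, 0],
])

```text
time_s: 4.65
tool_pos: [0.5606, -0.1217, 0.2897]
tcp_rot: [-0.039, 0.999, 0.0, -0.0]
wrist_force: [-0.6, 1.5, 0.5]
gripper_width: 0.0174
finger_force: 30.0
```

>>> servo_tool([
  [-0.0005, 0.006, 0, 0, 0, 0],
  [-0.0009, 0.012, 0, 0, 0, 0],
  [-0.0009, 0.012, 0, 0, 0, 0],
  [-0.0009, 0.012, 0, 0, 0, 0],
  [-0.0009, 0.012, 0, 0, 0, 0],
  [-0.0009, 0.012, 0, 0, 0, 0],
  [-0.0009, 0.012, 0, 0, 0, 0],
  [-0.0009, 0.012, 0, 0, 0, 0],
])

```text
time_s: 5.65
tool_pos: [0.554, -0.0322, 0.2898]
tcp_rot: [-0.039, 0.999, -0.001, 0.0]
wrist_force: [0.9, -5.8, -1.4]
gripper_width: 0.0173
finger_force: 30.0
```

>>> servo_tool([
  [-0.0009, 0.012, 0, 0, 0, 0],
  [-0.0009, 0.012, 0, 0, 0, 0],
  [-0.0009, 0.012, 0, 0, 0, 0],
  [-0.0009, 0.012, 0, 0, 0, 0],
  [-0.0008, 0.01, 0, 0, 0, 0],
  [-0.0005, 0.006, 0, 0, 0, 0],
  [-0.0004, 0.005, 0, 0, 0, 0],
  [0, 0, 0, 0, 0, 0],
])

```text
time_s: 6.65
tool_pos: [0.5486, 0.0375, 0.2898]
tcp_rot: [-0.039, 0.999, 0.0, 0.0]
wrist_force: [1.6, -2.0, -2.1]
gripper_width: 0.017
finger_force: 30.0
```

>>> servo_tool([
  [-0.0002, 0.003, 0, 0, 0, 0],
  [-0.0002, 0.003, 0, 0, 0, 0],
  [0, 0, 0, 0, 0, 0],
])

```text
time_s: 7.02
tool_pos: [0.5482, 0.043, 0.2898]
tcp_rot: [-0.039, 0.999, -0.0, 0.0]
wrist_force: [1.5, -5.1, -2.2]
gripper_width: 0.0174
finger_force: 30.0
```

>>> servo_tool([
  [-0.0002, 0.003, 0, 0, 0, 0],
  [-0.0002, 0.003, 0, 0, 0, 0],
  [0, 0, 0, 0, 0, 0],
  [0, 0, 0, 0, 0, 0],
])

```text
time_s: 7.52
tool_pos: [0.5484, 0.0458, 0.29]
tcp_rot: [-0.039, 0.999, -0.004, 0.0]
wrist_force: [3.0, -23.0, -4.5]
gripper_width: 0.0173
finger_force: 30.0
```

The carriage is against its stop, with 23 N on the wrist. I'll relax the push, open and rise.

>>> servo_tool([
  [0.0002, -0.0025, 0, 0, 0, 0],
  [0, 0, 0, 0, 0, 0],
])

```text
time_s: 7.78
tool_pos: [0.5484, 0.0445, 0.2899]
tcp_rot: [-0.039, 0.999, -0.002, 0.0]
wrist_force: [3.1, -15.4, -3.0]
gripper_width: 0.0173
finger_force: 30.0
```

>>> servo_tool([
  [0, 0, 0, 0, 0, 0],
  [0, 0, 0, 0, 0, 0],
  [0, 0, 0, 0, 0, 0],
  [0, 0, 0, 0, 0, 0],
  [0, 0, 0, 0, 0, 0],
  [0, 0, 0, 0, 0, 0],
], jaw=-0.2)

```text
time_s: 8.52
tool_pos: [0.5479, 0.0468, 0.2897]
tcp_rot: [-0.039, 0.999, 0.0, -0.0]
wrist_force: [-0.1, 0.3, 0.1]
gripper_width: 0.0532
finger_force: 0.0
```

>>> servo_tool([
  [0, 0, 0.02, 0, 0, 0],
  [0, 0, 0.025, 0, 0, 0],
  [0, 0, 0.025, 0, 0, 0],
  [0, 0, 0.02, 0, 0, 0],
  [0, 0, 0, 0, 0, 0],
  [0, 0, 0, 0, 0, 0],
])

```text
time_s: 9.28
tool_pos: [0.5476, 0.0467, 0.3787]
tcp_rot: [-0.039, 0.999, 0.0, -0.001]
wrist_force: [-0.5, 0.8, -0.9]
gripper_width: 0.0528
finger_force: 0.0
```

```bash
python3 - <<'E'
from h import *
d=cap('wrist','w2'); e=cap('top','t2'); s=ctrl.read_state(); print(s['tool_pos'],s['tcp_rot'],s['wrist_force'],s['time_s'],s['joint_pos'])
P=np.array([.5482,.0450,.157]); b=P+np.array([.105*.997,.105*.077,-.023])
print(b,proj(d,[P,b]),proj(e,[P,b]))
E
```

```text
[0.54755753 0.04670024 0.37839578] [-3.91550200e-02  9.99232569e-01  1.85047715e-04 -1.06003175e-03] [-0.03256246  0.36274091  0.74190152] 9.375 [-1.30954718e-01  1.50070025e-01  1.69743734e+00  6.05200515e-06
  1.29623740e+00 -1.78008280e+00]
[0.652885 0.053085 0.134   ] [[314.12426956 266.16732527]
 [314.58993254 402.38097064]] [[301.42511147 247.15034706]
 [298.17376105 208.26883103]]
```

View pics/w2.png

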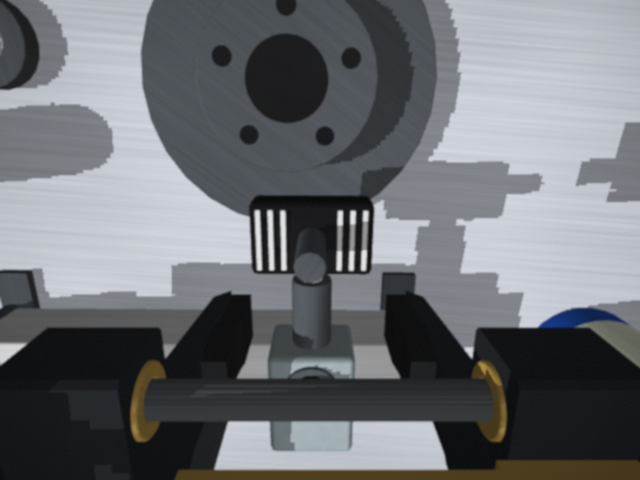

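The wrist view shows the post top at (311,267), the carriage centred at x≈311 and the button at about (311,375), partly behind the finger bar. I'm turning 90° to clear the shelf, closing, and moving over the button.

>>> servo_tool([
  [0.013, 0.0007, 0, 0, 0, -2],
  [0.013, 0.0007, 0, 0, 0, -2],
  [0.013, 0.0007, 0, 0, 0, -2],
  [0.013, 0.0007, 0, 0, 0, -2],
  [0.013, 0.0007, 0, 0, 0, -2],
  [0.013, 0.0007, 0, 0, 0, -2],
  [0.013, 0.0007, 0, 0, 0, -2],
  [0.013, 0.0007, 0, 0, 0, -2],
], jaw=1)

```text
time_s: 10.38
tool_pos: [0.6521, 0.0523, 0.3782]
tcp_rot: [0.615, 0.789, -0.001, -0.001]
wrist_force: [0.5, 0.1, 0.5]
gripper_width: 0.0004
finger_force: 0.0
```

>>> servo_tool([
  [0.001, 0, 0, 0, 0, -2],
  [0, 0, 0, 0, 0, 0],
  [0, 0, 0, 0, 0, 0],
])

```text
time_s: 10.75
tool_pos: [0.6527, 0.0523, 0.379]
tcp_rot: [0.678, 0.735, -0.0, -0.0]
wrist_force: [0.5, -1.0, 0.0]
gripper_width: 0.0004
finger_force: 0.0
```

>>> servo_tool([
  [0, 0, -0.015, 0, 0, 0],
  [0, 0, -0.02, 0, 0, 0],
  [0, 0, -0.02, 0, 0, 0],
  [0, 0, -0.013, 0, 0, 0],
  [0, 0, -0.006, 0, 0, 0],
  [0, 0, 0, 0, 0, 0],
])

```text
time_s: 11.5
tool_pos: [0.6529, 0.0523, 0.3053]
tcp_rot: [0.679, 0.734, -0.0, -0.0]
wrist_force: [-0.4, 0.3, -0.8]
gripper_width: 0.0001
finger_force: 0.0
```

>>> servo_tool([
  [0, 0, -0.003, 0, 0, 0],
  [0, 0, -0.003, 0, 0, 0],
  [0, 0, -0.003, 0, 0, 0],
  [0, 0, 0, 0, 0, 0],
])

```text
time_s: 12.0
tool_pos: [0.6531, 0.0522, 0.297]
tcp_rot: [0.679, 0.734, 0.0, 0.0]
wrist_force: [1.9, -0.9, 1.8]
gripper_width: 0.0009
finger_force: 0.5
```

>>> servo_tool([
  [0, 0, -0.002, 0, 0, 0],
  [0, 0, -0.002, 0, 0, 0],
  [0, 0, -0.002, 0, 0, 0],
  [0, 0, -0.001, 0, 0, 0],
  [0, 0, 0, 0, 0, 0],
  [0, 0, 0, 0, 0, 0],
  [0, 0, 0, 0, 0, 0],
])

```text
time_s: 12.88
tool_pos: [0.6531, 0.0523, 0.2923]
tcp_rot: [0.679, 0.734, 0.0, 0.001]
wrist_force: [-6.1, 0.1, 15.5]
gripper_width: 0.0006
finger_force: 8.1
```

The button is fully down: tip at 0.126 m, 15 N. I'm going back to the post.

>>> servo_tool([
  [0, 0, 0.015, 0, 0, 0],
  [0, 0, 0.025, 0, 0, 0],
  [0, 0, 0.025, 0, 0, 0],
  [0, 0, 0.023, 0, 0, 0],
])

```text
time_s: 13.38
tool_pos: [0.6528, 0.0523, 0.3783]
tcp_rot: [0.679, 0.734, -0.0, -0.0]
wrist_force: [-0.4, -0.5, -0.7]
gripper_width: 0.0005
finger_force: 0.0
```

>>> servo_tool([
  [-0.013, -0.001, 0, 0, 0, 2],
  [-0.013, -0.001, 0, 0, 0, 2],
  [-0.013, -0.001, 0, 0, 0, 2],
  [-0.013, -0.001, 0, 0, 0, 2],
  [-0.013, -0.001, 0, 0, 0, 2],
  [-0.013, -0.001, 0, 0, 0, 2],
  [-0.013, -0.001, 0, 0, 0, 2],
  [-0.013, -0.001, 0, 0, 0, 2],
], jaw=-0.4)

```text
time_s: 14.38
tool_pos: [0.5483, 0.0443, 0.3775]
tcp_rot: [0.045, 0.999, 0.0, -0.0]
wrist_force: [0.8, 0.3, 0.1]
gripper_width: 0.0616
finger_force: 0.0
```

>>> servo_tool([
  [-0.001, 0, 0, 0, 0, 2],
  [0, 0, 0, 0, 0, 0],
  [0, 0, 0, 0, 0, 0],
])

```text
time_s: 14.75
tool_pos: [0.548, 0.0442, 0.3776]
tcp_rot: [-0.037, 0.999, 0.0, -0.0]
wrist_force: [0.4, -0.2, 0.7]
gripper_width: 0.0617
finger_force: 0.0
```

```bash
python3 - <<'E'
from h import *
d=cap('wrist','w3'); s=ctrl.read_state(); print(s['tool_pos'],s['tcp_rot'],s['wrist_force'],s['time_s'],s['gripper_width'])
print(proj(d,[.548,.044,.157]))
E
```

```text
[0.54801359 0.04424983 0.37762453] [-3.77998831e-02  9.99285320e-01  1.69969623e-05 -1.35914838e-04] [-0.71439759 -0.1723534   0.11307946] 14.8 0.06157401510752173
[[316.9857894  265.82382985]]
```

View pics/w3.png

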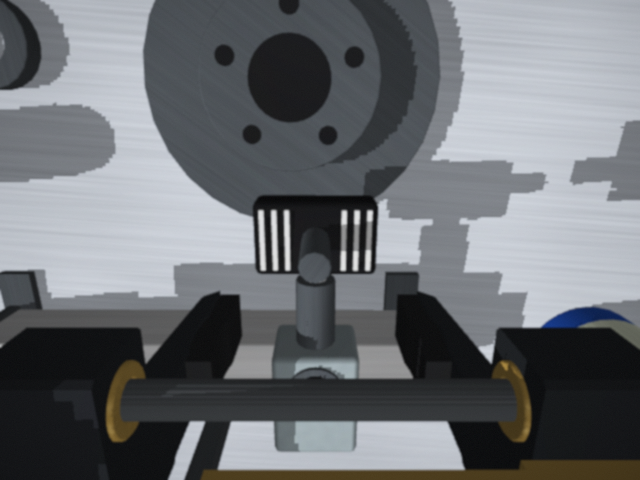

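The post top is at (315,267), centred between the fingers, and the boom is still shut. I'm descending and gripping.

>>> servo_tool([
  [0, 0, -0.015, 0, 0, 0],
  [0, 0, -0.02, 0, 0, 0],
  [0, 0, -0.02, 0, 0, 0],
  [0, 0, -0.02, 0, 0, 0],
  [0, 0, -0.01, 0, 0, 0],
  [0, 0, -0.004, 0, 0, 0],
  [0, 0, 0, 0, 0, 0],
])

```text
time_s: 15.68
tool_pos: [0.548, 0.0442, 0.2887]
tcp_rot: [-0.039, 0.999, -0.0, 0.0]
wrist_force: [0.1, 0.1, -0.4]
gripper_width: 0.0619
finger_force: 0.0
```

>>> servo_tool([
  [0, 0, 0, 0, 0, 0],
  [0, 0, 0, 0, 0, 0],
  [0, 0, 0, 0, 0, 0],
  [0, 0, 0, 0, 0, 0],
  [0, 0, 0, 0, 0, 0],
  [0, 0, 0, 0, 0, 0],
  [0, 0, 0, 0, 0, 0],
  [0, 0, 0, 0, 0, 0],
], jaw=1)

```text
time_s: 16.68
tool_pos: [0.5481, 0.0433, 0.2889]
tcp_rot: [-0.039, 0.999, -0.001, 0.0]
wrist_force: [0.0, -6.5, 0.0]
gripper_width: 0.0173
finger_force: 30.0
```

>>> servo_tool([
  [-0.006, -0.0005, 0, 0, 0, 0],
  [-0.01, -0.0008, 0, 0, 0, 0],
  [-0.01, -0.0008, 0, 0, 0, 0],
  [-0.01, -0.0008, 0, 0, 0, 0],
  [-0.01, -0.0008, 0, 0, 0, 0],
  [-0.01, -0.0008, 0, 0, 0, 0],
  [-0.01, -0.0008, 0, 0, 0, 0],
  [0, 0, 0, 0, 0, 0],
])

```text
time_s: 17.68
tool_pos: [0.4823, 0.0383, 0.2891]
tcp_rot: [-0.039, 0.999, -0.001, 0.002]
wrist_force: [6.0, -3.5, -4.3]
gripper_width: 0.0166
finger_force: 30.0
```

>>> servo_tool([
  [-0.008, -0.0006, 0, 0, 0, 0],
  [-0.008, -0.0006, 0, 0, 0, 0],
  [-0.008, -0.0006, 0, 0, 0, 0],
  [-0.006, -0.0005, 0, 0, 0, 0],
  [-0.003, -0.0002, 0, 0, 0, 0],
  [-0.002, 0, 0, 0, 0, 0],
  [0, 0, 0, 0, 0, 0],
])

```text
time_s: 18.55
tool_pos: [0.4478, 0.0359, 0.2891]
tcp_rot: [-0.039, 0.999, -0.001, 0.002]
wrist_force: [5.5, -3.2, -5.4]
gripper_width: 0.0173
finger_force: 30.0
```

>>> servo_tool([
  [-0.002, 0, 0, 0, 0, 0],
  [-0.002, 0, 0, 0, 0, 0],
  [0, 0, 0, 0, 0, 0],
  [0, 0, 0, 0, 0, 0],
])

```text
time_s: 19.05
tool_pos: [0.4461, 0.0357, 0.2898]
tcp_rot: [-0.039, 0.999, -0.001, 0.006]
wrist_force: [21.1, -1.5, -15.8]
gripper_width: 0.0171
finger_force: 30.0
```

>>> servo_tool([
  [0, 0, 0, 0, 0, 0],
  [0, 0, 0, 0, 0, 0],
  [0, 0, 0, 0, 0, 0],
  [0, 0, 0, 0, 0, 0],
])

```text
time_s: 19.55
tool_pos: [0.4461, 0.0358, 0.2898]
tcp_rot: [-0.039, 0.999, -0.001, 0.006]
wrist_force: [21.3, -1.2, -16.8]
gripper_width: 0.017
finger_force: 30.0
```

```bash
python3 - <<'E'
from h import *
d=cap('side','s4'); cv2.imwrite('pics/s4c.png',cv2.resize(d['image'][140:400,180:460],None,fx=2,fy=2)[:,:,::-1])
E
```

```text
(no output)
```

View pics/s4c.png

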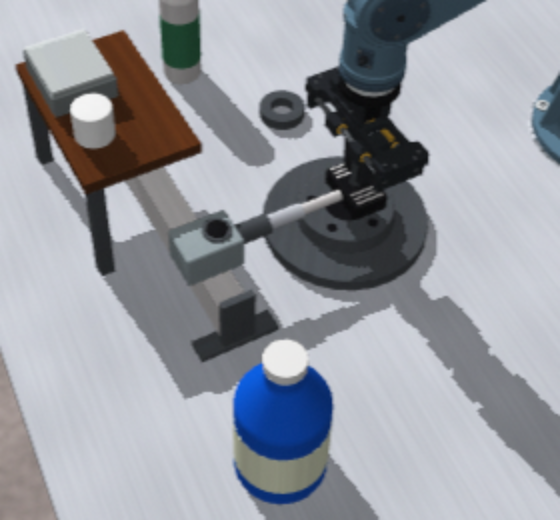

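The side crop shows the boom fully extended over the disc, thick section and bright thin section both out, from the carriage at (205,245). The button is down and the bystanders look undisturbed. The gap to the end plate fits the stop position. I'm handing in.

```bash
python3 -c "
from station import ctrl
print(ctrl.finish_job())"
```

```text
the job is handed in; nothing more can be done
None
```

I handed the job in at about 20 s with the carriage at its stop, the button fully down, and the lamp gripped and held at the second stop over the disc; the hand-in call returned no verdict.

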